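Snug up the tapered plug of the flushing manifold and put its keeper on

ROBOT

A 6-joint arm with a two-finger parallel gripper is mounted at the origin on a cart in front of the work surface, level with it; the furniture and walls round the work are solid. World frame = base frame: x ahead of the robot, y to its left, z up, the work surface at z = 0. Lengths are in m, angles in rad, forces in N, time in s.
With the tool pointing down it reaches from about 0.225 to 0.875 m from the base axis. Payload 3.4 kg.
Tool frame: the origin (TCP) lies on the centre line of the jaws, within the pads' length; the fingertips stand 19 mm ahead of it and the grasp point (between the pads) is the TCP (nose_length is the distance from the TCP to the fingertips, in m); z points along the fingers, y is the direction in which the jaws open and shut (so a half turn about z gives the same grasp; the last joint's range is limited). The gripper opens to 85 mm and grips with 20 to 120 N. Pads are 22 mm wide; open, the fingers measure 114 mm over their backs; the gripper's body (76 mm by 85 mm) begins 54 mm behind the grasp point. The pads swing forward as they close: fully open they stand 13 mm farther back than shut.
Start: joints at [-1.457, 0.276, 1.505, -0, 1.361, -0.121], TCP at [0.134, -0.559, 0.212] pointing down, gripper open.
Joint ranges: [-2.89, 2.89], [-0.75, 2.08], [0.22, 2.7], [-1.18, 4.32], [0.11, 2.71], [-2.7, 2.7]. Speed limits (rad/s): [2.57, 2.57, 3.14, 3.14, 3.14, 3.14].

INTERFACE

Orientations are given as a unit quaternion [w, x, y, z].
In Python, from rig import * gives the robot as it stands.
- The arm moves only by the shell command python3 -m jog 'ROWS' [OPENING] [FORCE]. ROWS is JSON, one flat list of numbers, 6 for each row, row after row: the shift along the tool's x, y, z in mm, then the turn, a rotation vector about the tool's x, y, z in degrees. In form: [tx, ty, tz, wx, wy, wz, tx, ty, tz, wx, wy, wz, ...]. A call has 1 to 10 rows; each row is the pose to reach, as a shift and turn from the pose commanded when the call began, along the tool's axes at that moment; what a row does not reach only later rows make up. A row lasts 1/8 s, in which the tool goes at most 62.5 mm and 10.7 degrees, less where a joint would pass 70% of its speed; a pose out of reach is approached as far as the arm can. A call with a gripper value outside its range is refused whole. OPENING is the closure, from 0 (fully open) to 1 (shut), set as the call begins (- or left out, the last holds). The fingers move at their own pace and stop on an object; FORCE is the grip in N (left out, the last holds). Time passes only in rows, so rows that repeat a pose let the fingers close. It gives the time, the measured TCP pose, the force and the opening at its end, in the units of the state.
- get_state(): the state, without advancing time (a new reading comes with each control period).
- get_image(name): name is "scene" or "top" or "wrist"; returns a dict with "frame" (384x512x3 uint8, red, green, blue), "camera_matrix" (3x3 intrinsics, pixels), "rvec" (rotation vector, rad) and "tvec" (3), from world to camera coordinates, as OpenCV has them. Camera axes: x right, y down, z forward; pixel columns grow to the right and rows downward; lengths in m; the calibration is good to about 2 mm. A picture is of the moment at which its call begins. There is no depth.
- sign_off(): hands the job in, once; it reports no verdict.
The state is a dict: "clock": time; "qpos": joint angles; "qd": joint speeds; "effort": joint torques, N m; "position": TCP position; "ee_rot": TCP orientation; "contact_force": force on the tool from outside, world axes, zero at the start; "moment": the same for the moment, N m; "width": finger opening in m.
Only numpy, scipy, OpenCV 4.12 (cv2) and the standard library are available. Lean on these libraries where they do the work, as an engineer would, in place of code of your own. Each camera call takes 0.05 s, during which the arm holds its last target.

TASK

The square-headed tapered plug in the top of the flushing manifold is only finger-started: turn it clockwise against the drag of its thread until its taper bites and it goes properly snug, at about a quarter newton metre above that even drag, without overtightening it. Then let go of it and swing the keeper arm fully home over the plug. Leave the bottle, the jar and the tape roll beside the manifold standing where they are.

Things in the scene. Friction and masses are not known exactly. Their poses are not given: they have to be found in the camera images.
- manifold: flushing manifold, fixed: grey plate 104 x 186 x 12 mm with an aluminium block 76 x 76 mm (top 41 mm above the bench), on it the round steel port boss, 38 mm across, top 50 mm above the bench. Origin: on the port's vertical axis, at bench height. Its y axis points to the keeper's pivot post, whose axis is 90 mm from the port's; post collar 38 mm across, 92 mm high
- plug: tapered plug: square steel head 24 x 24 mm, 26 mm high, on a brass threaded shank 28 mm across in the boss. Origin: centre of the head (77 mm above the bench at the start, head's underside 14 mm above the boss); x, y axes square to the flat sides. Clockwise from above tightens; it sinks 0.8 mm per radian and stays where it is left. Carrying the torque takes about 80 N of grip on the flats
- port (a point): port's mouth, centre, on top of the boss. The thread drags evenly at 0.5 N m until the taper bites, 1.4 to 3.3 rad from the start, each time different and unseen; then torque climbs 0.5 N m per rad. Snug: 0.75 N m, or 0.25 over the drag as felt; under 0.12 over it weeps, beyond 0.47 over it is strained. Held still it reads up to 0.15 lower. The head twists on its shank 0.25 rad per N m, and back
- keeper (a joint): angle of the keeper, a flat steel arm 18 mm wide that swings level on the pivot post, underside 92 mm and upper side 98 mm above the bench. 0 = fully home against its stop, its 32 mm round end over the plug. Starts open by 1.3 to 1.9 rad; seen from above it opens counter-clockwise and closes clockwise. About 1 N at the knob moves it; it stays where it is left
- keeper_knob (a point): gripping point of the black upright knob on the keeper's round end: 15 mm across, 90 mm from the pivot axis. The knob rises 28 mm above the arm; this point lies 7 mm below the knob's top, 21 mm above the arm and 119 mm above the bench. With the keeper home the knob stands right above the plug
- bottle_open: white tablet bottle, 42 mm across, 74 mm high, standing beside the manifold; origin in the centre of its underside; leave it alone
- vial_5: white screw jar, 39 mm across, 64 mm high, standing beside the manifold; origin in the centre of its underside; leave it alone
- tape_roll: roll of tape, 53 mm across, 18 mm high, lying beside the manifold; origin in the centre of its underside; leave it alone
Things that resemble listed ones, but are neither listed nor needed, are in the scene too. There is more than one size of the manifold; the job needs the larger.

How it is judged:
On the way, in this order (a step that is already met when the one before it is completed fails the run):
1. the plug is tightened snug, its taper pressing in the port with 5 to 20 N (contact force between plug and manifold between 5 and 20 N), for 0.3 s.
2. the keeper is swung home over the plug (value of joint keeper below 0.1 rad), for 0.2 s.
At the end, for the whole second after the job is handed in: the plug sits snug: its taper presses in the port with 5 to 20 N (tightened to about 0.12 to 0.47 N m above the drag); the keeper is home over it, within 0.1 rad of its stop (all of step 1 and value of joint keeper below 0.1 rad); the robot touches nothing.
It fails at once if the plug is overtightened (its taper presses with more than 20 N) (contact force between plug and manifold above 20 N).
It fails at once if the bottle, the jar or the tape roll is shifted by more than 25 mm or knocked over (distance of any of bottle_open, vial_5, tape_roll from where it was at the start of the episode above 0.025 m or angle between any of bottle_open, vial_5's own z axis and vertical above 0.5 rad).
It also fails if it takes over 72 s, if anything falls off the work surface, if the arm or the gripper's body presses on something with over 40 N, if the wrist force passes 120 N, or if a joint passes its speed limit or range.

## Working session

There is one attempt and no reset: what is moved stays moved. The work goes in short steps, Python scripts to look and compute and a shell command to move; the robot and the scene stay as the last step left them, time stands still between calls to the robot, and variables do not carry over. Pictures are saved under pics/ and viewed, and the job is handed in when it is done.

```bash
ls; mkdir -p pics; python3 - <<'E'
from rig import *
import cv2
print(get_state())
for n in ["scene","top","wrist"]:
    d=get_image(n); cv2.imwrite(f"pics/{n}0.png",d["frame"][:,:,::-1])
    print(n,d["camera_matrix"],d["rvec"],d["tvec"])
E
```

```text
pics
{'clock': 0.0, 'qpos': array([-1.45697167e+00,  2.76583689e-01,  1.50613756e+00,  1.41172442e-06,
        1.36070593e+00, -1.21025736e-01]), 'qd': array([-0.00031017, -0.00015552,  0.00017493, -0.0009236 ,  0.00048841,
       -0.00101253]), 'effort': array([-3.27268419e-03, -4.16782701e+01, -2.45808578e+01, -7.97353914e-04,
        1.08479595e-02,  1.31179172e-05]), 'position': array([ 0.13371677, -0.55865025,  0.21094444]), 'ee_rot': array([-9.17251180e-04,  9.93113180e-01,  1.17155328e-01,  3.99282587e-06]), 'contact_force': array([-0.08387275, -0.10568942, -0.46957297]), 'moment': array([ 0.02388089, -0.02524704,  0.01192338]), 'width': 0.08548211061350935}
scene [[436.63059935   0.         255.16178075]
 [  0.         436.63059935 192.5279388 ]
 [  0.           0.           1.        ]] [ 2.24961123 -0.80215534  0.31723296] [-0.50578994  0.31239077  0.74074487]
top [[404.1834861    0.         253.27165183]
 [  0.         404.1834861  193.49911694]
 [  0.           0.           1.        ]] [ 2.13540954 -2.14509973  0.13550305] [-0.05966201  0.60640685  0.96814181]
wrist [[301.46722344   0.         252.493422  ]
 [  0.         301.46722344 193.90711646]
 [  0.           0.           1.        ]] [-2.27701581  1.79753596  0.26411198] [-0.57638845 -0.03656907  0.37902735]
```

View pics/scene0.png

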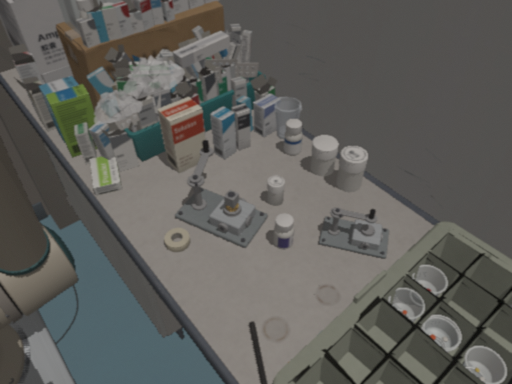

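View pics/top0.png

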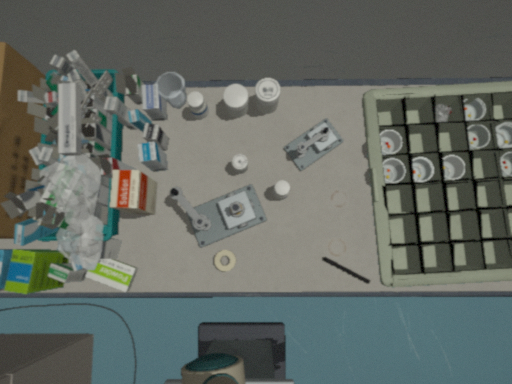

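View pics/wrist0.png

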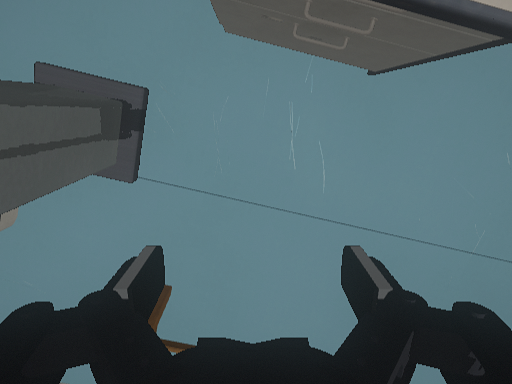

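The top picture shows two candidates for the manifold. The larger is at (237,209), with its post at (203,222) and knob at (175,192). The smaller look-alike is at (314,145). The plug on the larger one fits the description, so I'll check it in close crops.

```bash
cat > h.py <<'E'
from rig import *
import cv2, numpy as np
from scipy.spatial.transform import Rotation as R
def pix2w(d,u,v,z):
    K=np.array(d["camera_matrix"]);Rm=cv2.Rodrigues(np.array(d["rvec"],float))[0];t=np.array(d["tvec"],float)
    c=-Rm.T@t; r=Rm.T@np.linalg.inv(K)@np.array([u,v,1.]); return c+r*(z-c[2])/r[2]
def w2pix(d,p):
    return cv2.projectPoints(np.array(p,float).reshape(-1,3),np.array(d["rvec"],float),np.array(d["tvec"],float),np.array(d["camera_matrix"]),None)[0].reshape(-1,2)
def crop(d,name,u,v,hw,hh,s):
    f=d["frame"][max(0,v-hh):v+hh,max(0,u-hw):u+hw,::-1]
    cv2.imwrite("pics/"+name,cv2.resize(f,None,fx=s,fy=s,interpolation=cv2.INTER_CUBIC))
E
python3 - <<'E'
from h import *
d=get_image("top"); crop(d,"topc.png",222,208,64,48,6)
for n,u,v,z in [("plug",237,209,.09),("post",203,222,.092),("knob",175,192,.126),("bottle",282,188,.074),("jar",239,163,.064),("tape",225,261,.018)]: print(n,pix2w(d,u,v,z).round(4))
d=get_image("scene"); crop(d,"scenec.png",225,200,64,64,6)
E
```

```text
plug [ 0.5624 -0.0244  0.09  ]
post [0.5318 0.0556 0.092 ]
knob [0.5987 0.1164 0.126 ]
bottle [ 0.6147 -0.1326  0.074 ]
jar [ 0.6796 -0.0277  0.064 ]
tape [0.4392 0.0094 0.018 ]
```

View pics/topc.png

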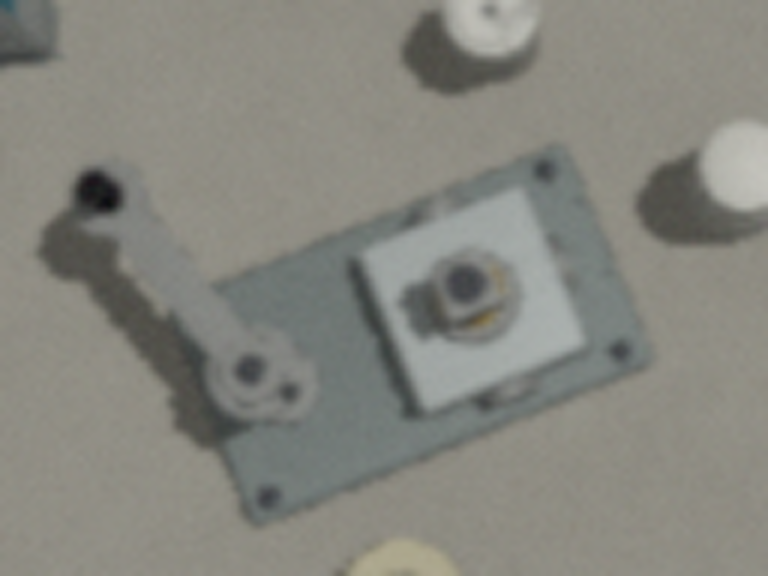

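View pics/scenec.png

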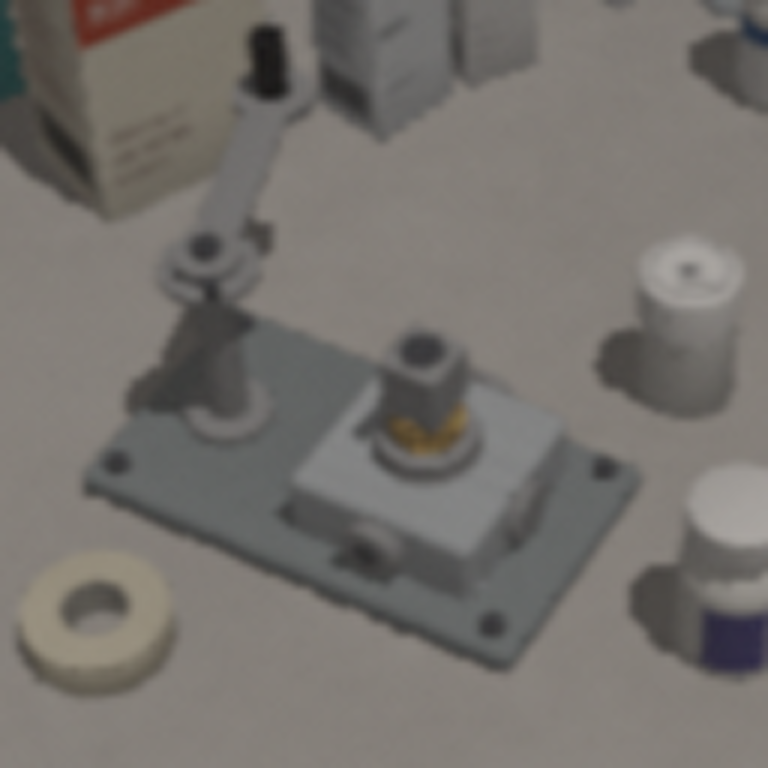

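The crops confirm it: the larger manifold, its plug head at crop (467,283) and its knob at (100,190). Next I'll fit the manifold pose from both fixed cameras.

```bash
python3 - <<'E'
from h import *
from scipy.optimize import least_squares
T=get_image("top");S=get_image("scene")
tc=lambda u,v:(158+(u+.5)/6-.5,160+(v+.5)/6-.5)
sc=lambda u,v:(161+(u+.5)/6-.5,136+(v+.5)/6-.5)
b=.038
blk=[(360,257),(520,188),(585,343),(423,412)]
# block corners top in manifold frame: keeper dir y
P=[];
def model(p):
    x,y,a=p; c,s=np.cos(a),np.sin(a)
    W=lambda X,Y,Z:(x+c*X-s*Y,y+s*X+c*Y,Z)
    r=[]
    # +y -> toward left in top image, +x -> ?  (z up: x = y rotated -90 )
    for (X,Y),q in zip([(b,b),(b,-b),(-b,-b),(-b,b)],blk):
        r.append(w2pix(T,W(X,Y,.041))[0]-tc(*q))
    r.append(w2pix(T,W(0,0,.090))[0]-tc(467,283))
    r.append(w2pix(S,W(0,0,.090))[0]-sc(423,350))
    r.append(w2pix(T,W(0,.09,.1))[0]-tc(250,370))
    r.append(w2pix(S,W(0,.09,.1))[0]-sc(206,246))
    return np.array(r).ravel()
f=least_squares(model,[.562,-.024,-.3]); print(f.x.round(4)); print(f.fun.round(2).reshape(-1,2))
x,y,a=f.x
pv=np.array([x-.09*np.sin(a),y+.09*np.cos(a)])
print("pivot",pv)
for d,q in [(T,tc(100,190)),(S,sc(270,32))]:
    k=pix2w(d,*q,.126)[:2]; print("knob",k,np.linalg.norm(k-pv), "keeper", np.arctan2(*(k-pv)[::-1])-np.arctan2(*(np.array([x,y])-pv)[::-1]))
print("start", get_state()["qpos"])
E
```

```text
[ 0.5676 -0.0206  0.3866]
[[-0.76 -1.63]
 [ 0.69 -1.61]
 [ 1.4   0.5 ]
 [ 0.03  0.68]
 [-0.02  0.09]
 [-1.16  0.03]
 [ 0.26 -0.27]
 [-1.15 -0.13]]
pivot [0.53366911 0.06273388]
knob [0.60046224 0.11819876] 0.08681978355273737 keeper 1.8771842048339566
knob [0.60537815 0.11830642] 0.09072206361750472 keeper 1.8434737188106824
start [-1.45698076e+00  2.76082885e-01  1.50517398e+00  1.26264771e-05
  1.36067952e+00 -1.20999536e-01]
```

```bash
cat >> h.py <<'E'
def psi(s):
    x=R.from_quat(np.roll(s["ee_rot"],-1)).as_matrix()[:,0]; return np.arctan2(x[1],x[0])
def go(x,y,z,yaw_deg=None):
    s=get_state(); M=R.from_quat(np.roll(s["ee_rot"],-1))
    print("shift mm",(M.inv().apply(np.array([x,y,z])-s["position"])*1e3).round(1),"psi deg",np.degrees(psi(s)).round(2),"turn wz", None if yaw_deg is None else round(np.degrees(psi(s))-yaw_deg,2),"q6",s["qpos"][5].round(3),"tilt",M.as_matrix()[:2,2].round(4))
E
python3 - <<'E'
from h import *
s=get_state(); d=get_image("wrist")
Rm=cv2.Rodrigues(np.array(d["rvec"],float))[0]; c=-Rm.T@np.array(d["tvec"])
M=R.from_quat(np.roll(s["ee_rot"],-1)).inv()
print("cam in tool",M.apply(c-s["position"]),"fwd",M.apply(Rm[2]),"right",M.apply(Rm[0]))
go(.5676,-.0206,.27)
E
```

```text
cam in tool [ 0.07362309  0.0016929  -0.16244811] fwd [-0.28775666  0.00132244  0.95770265] right [-5.48849333e-04  9.99998655e-01 -1.54575666e-03]
shift mm [ 547.2 -422.9  -58.2] psi deg 13.45 turn wz None q6 -0.121 tilt [-0.      0.0002]
```

```bash
python3 -m jog '[0,0,-60,0,0,-10, 50,-40,-60,0,0,-20, 100,-80,-60,0,0,-30, 150,-120,-60,0,0,-40, 200,-160,-60,0,0,-50, 250,-200,-60,0,0,-60, 300,-235,-60,0,0,-70, 350,-275,-60,0,0,-80, 400,-310,-60,0,0,-90, 450,-350,-60,0,0,-100]'; python3 - <<'E'
from h import *
go(.5676,-.0206,.25)
E
```

```text
clock: 1.65
position: [0.4865, -0.1186, 0.2721]
ee_rot: [0.001, 0.546, 0.838, -0.0]
contact_force: [0.4, -0.3, -0.3]
width: 0.0851
shift mm [ 57.  113.7  22.1] psi deg 113.79 turn wz None q6 -0.793 tilt [ 0.001  -0.0009]
```

```bash
python3 -m jog '[28,57,10,0,0,-10, 57,114,22,0,0,-20, 57,114,22,0,0,-30, 57,114,22,0,0,-40, 57,114,22,0,0,-40, 57,114,22,0,0,-40]'; python3 - <<'E'
from h import *
go(.5676,-.0206,.25)
d=get_image("wrist"); cv2.imwrite("pics/w1.png",d["frame"][:,:,::-1]); print(w2pix(d,[(.5676,-.0206,.09),(.5676,-.0206,.05)]))
E
```

```text
clock: 2.4
position: [0.567, -0.0228, 0.2499]
ee_rot: [0.0, 0.231, 0.973, -0.0]
contact_force: [-0.1, 0.7, -0.0]
width: 0.0852
shift mm [ 0.5  2.2 -0.1] psi deg 153.3 turn wz None q6 -1.267 tilt [ 0.0002 -0.0001]
[[255.83004581 171.2245798 ]
 [255.50689585 164.06686812]]
```

View pics/w1.png

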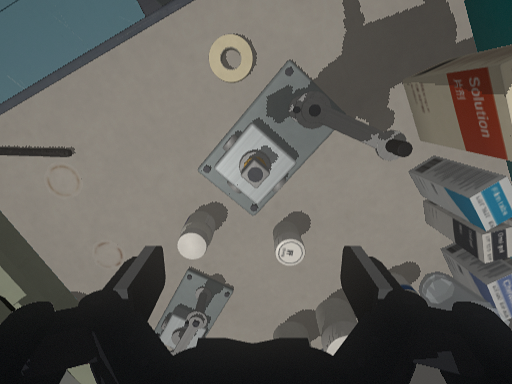

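```bash
python3 - <<'E'
from h import *
d=get_image("wrist"); crop(d,"w1c.png",258,165,40,30,10)
E
```

```text
(no output)
```

View pics/w1c.png

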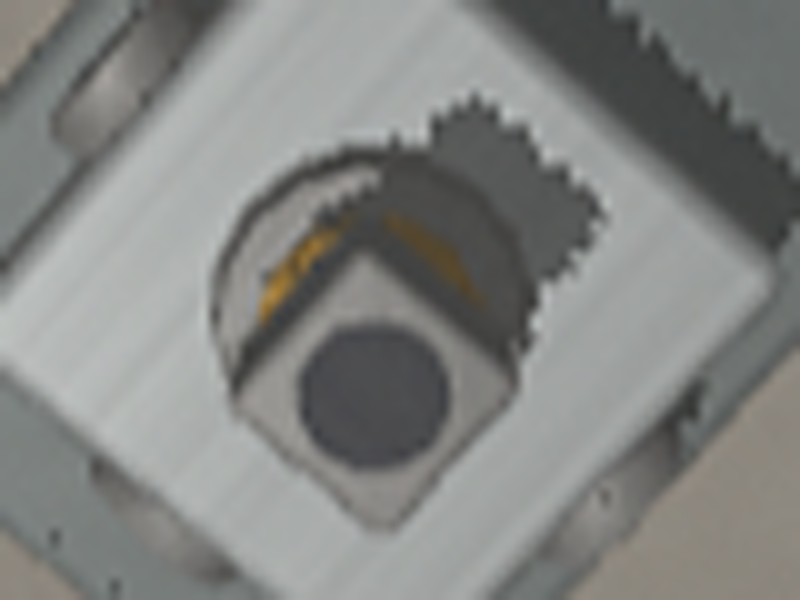

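```bash
python3 - <<'E'
from h import *
d=get_image("wrist")
C=[(365,248),(517,388),(383,532),(237,397)]
W=np.array([pix2w(d,218+(u+.5)/10-.5,135+(v+.5)/10-.5,.09)[:2] for u,v in C])
print(W.round(4),"centre",W.mean(0))
for i in range(4):
    e=W[(i+1)%4]-W[i]; print(np.linalg.norm(e),np.degrees(np.arctan2(e[1],e[0]))%90)
print("knob",pix2w(d,398,148,.126))
go(*W.mean(0),.16)
E
```

```text
[[ 0.555  -0.0166]
 [ 0.5763 -0.0087]
 [ 0.5844 -0.0291]
 [ 0.5635 -0.0365]] centre [ 0.56981094 -0.02271372]
0.02274245566306377 20.42169818372883
0.021950824197368664 21.553464857127693
0.022215727956322415 19.559644115326705
0.021633739302247396 22.972490028102655
knob [0.60069134 0.11307415 0.126     ]
shift mm [-2.4  1.4 90. ] psi deg 153.36 turn wz None q6 -1.269 tilt [ 0.0004 -0.0002]
```

The head's corners give a yaw of about 21° and a centre near (0.570,-0.023) (crop pixel (375,391)). I'll turn the jaws to suit, with q6 near -2.1 so the full clockwise turn fits, then go lower and look again.

```bash
python3 -m jog '[-2,1,20,0,0,-10, -2,1,45,0,0,-20, -2,1,70,0,0,-30, -2,1,90,0,0,-40, -2,1,100,0,0,-48, -2,1,100,0,0,-48, -2,1,100,0,0,-48]' 0.35 20; python3 - <<'E'
from h import *
go(.5695,-.0222,.082)
d=get_image("wrist"); cv2.imwrite("pics/w2.png",d["frame"][:,:,::-1]); crop(d,"w2c.png",256,190,100,75,4)
s=get_state();print(s["qpos"],s["moment"])
E
```

```text
clock: 3.42
position: [0.5698, -0.0228, 0.1504]
ee_rot: [0.001, -0.185, 0.983, -0.0]
contact_force: [-0.1, 0.2, -0.3]
width: 0.0552
shift mm [ 0.1  0.7 68.4] psi deg -158.69 turn wz None q6 -2.105 tilt [ 0.0012 -0.0002]
[-1.61903579e-01  3.08562218e-01  1.61511154e+00 -8.11408788e-05
  1.21644001e+00 -2.10506991e+00] [ 0.02078105 -0.00677212 -0.03832043]
```

View pics/w2.png

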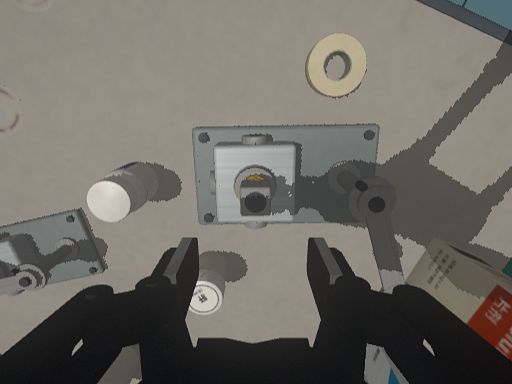

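View pics/w2c.png

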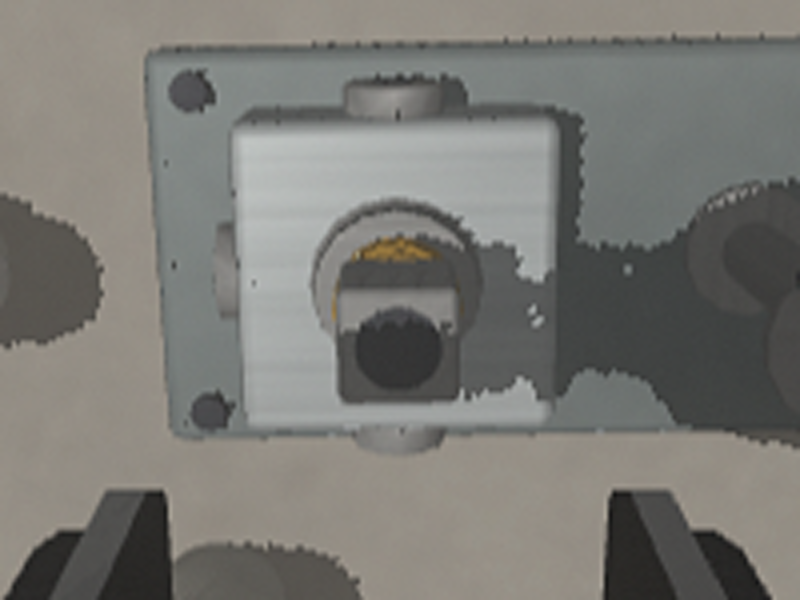

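```bash
python3 - <<'E'
from h import *
d=get_image("wrist")
C=[(337,289),(460,289),(460,402),(338,402)]
W=np.array([pix2w(d,156+(u+.5)/4-.5,115+(v+.5)/4-.5,.09)[:2] for u,v in C])
print(W.mean(0)); 
for i in range(4):
    e=W[(i+1)%4]-W[i]; print(np.linalg.norm(e),np.degrees(np.arctan2(e[1],e[0]))%90)
go(*W.mean(0),.081,-158.7)
E
```

```text
[ 0.56964592 -0.02284048]
0.023593303877547284 21.346654885121694
0.023144492620419666 22.30676138319016
0.024080942463976386 21.361493448723976
0.023147695003968127 21.09956909299342
shift mm [ 0.3  0.1 69.6] psi deg -158.64 turn wz 0.06 q6 -2.105 tilt [ 0.0016 -0.0003]
```

```bash
python3 -m jog '[0,0,25,0,0,0, 0,0,50,0,0,0, 0,0,65,0,0,0, 0,0,70,0,0,0, 0,0,70,0,0,0, 0,0,70,0,0,0]'; python3 -m jog '[0,0,0,0,0,0,0,0,0,0,0,0,0,0,0,0,0,0,0,0,0,0,0,0,0,0,0,0,0,0,0,0,0,0,0,0]' 1 30;  python3 - <<'E'
from h import *
s=get_state();print(s["contact_force"],s["moment"],s["width"])
d=get_image("wrist"); crop(d,"w3c.png",256,220,130,100,3)
d=get_image("scene"); crop(d,"s3c.png",225,190,60,50,6)
E
```

```text
clock: 4.28
position: [0.5701, -0.0227, 0.0807]
ee_rot: [0.001, -0.186, 0.983, -0.0]
contact_force: [-0.1, 0.4, 0.4]
width: 0.0551
clock: 5.03
position: [0.5693, -0.0226, 0.0798]
ee_rot: [-0.0, -0.186, 0.983, -0.0]
contact_force: [0.4, -0.3, -0.4]
width: 0.0001
[ 0.38073823 -0.28410105 -0.4000076 ] [ 0.01780868  0.01505871 -0.05872518] 7.201663700060137e-05
```

View pics/w3c.png

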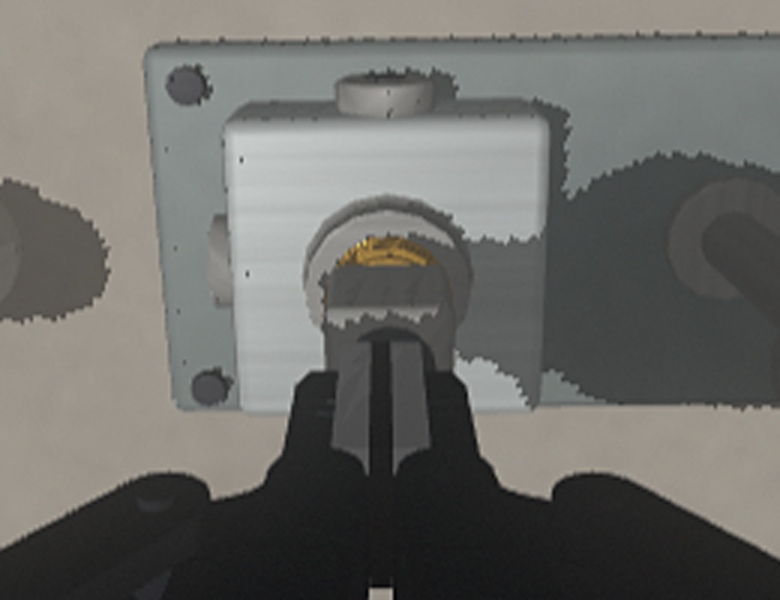

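View pics/s3c.png

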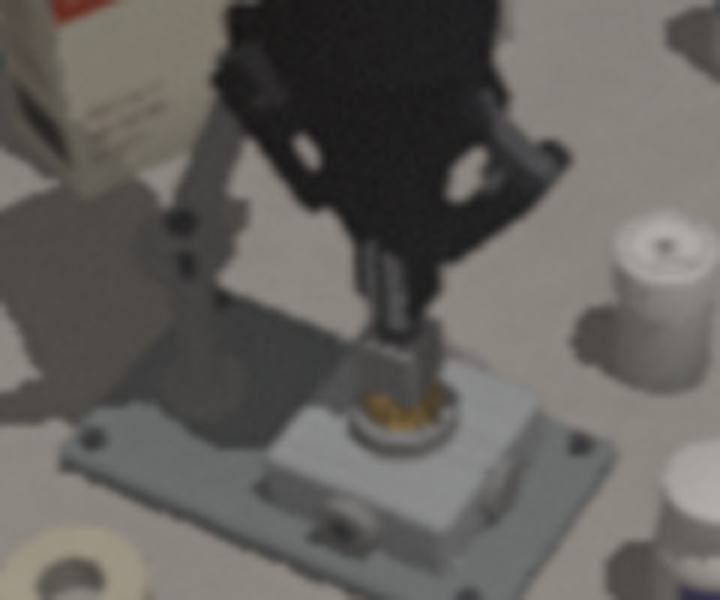

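```bash
python3 - <<'E'
from h import *
s=get_state(); M=R.from_quat(np.roll(s["ee_rot"],-1))
print(s["position"],s["width"],s["contact_force"])
d=get_image("wrist"); S=get_image("scene")
for z in (-.06,-.04,-.02,0,.019):
    p=s["position"]+M.apply([0,0,z]); u=w2pix(d,p)[0];v=w2pix(S,p)[0]
    print(z,p.round(3),"w crop",(u-[126,120])*3,"s crop",(v-[165,140])*6)
for z in (.064,.09): print(z,(w2pix(d,[.5696,-.0228,z])[0]-[126,120])*3,(w2pix(S,[.5696,-.0228,z])[0]-[165,140])*6)
cv2.imwrite("pics/w4.png",d["frame"][:,:,::-1])
crop(d,"w4c.png",256,235,50,38,8)
E
```

```text
[ 0.56935963 -0.02258296  0.07977505] -5.846397058990444e-06 [-0.00564383 -0.07764998 -0.58790448]
-0.06 [ 0.569 -0.023  0.14 ] w crop [394.04322146 531.34530967] s crop [389.86060152 220.75923478]
-0.04 [ 0.569 -0.023  0.12 ] w crop [392.24433306 450.78872159] s crop [392.7645468  263.44331049]
-0.02 [ 0.569 -0.023  0.1  ] w crop [390.88248618 389.80342771] s crop [395.57702678 304.78296981]
0 [ 0.569 -0.023  0.08 ] w crop [389.81566307 342.02968574] s crop [398.30229578 344.84074539]
0.019 [ 0.569 -0.023  0.061] w crop [388.99627531 305.33642456] s crop [400.81416318 381.76180546]
0.064 [387.76196006 311.70784685] [401.29825004 375.59868541]
0.09 [388.75419075 365.79568877] [397.8469193  324.54876333]
```

View pics/w4c.png

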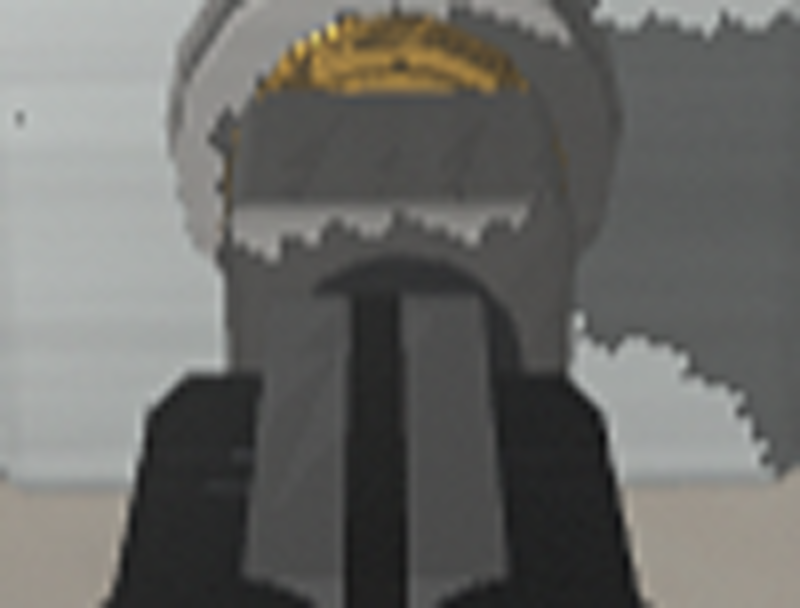

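```bash
python3 - <<'E'
from h import *
import rig; print([n for n in dir(rig) if not n.startswith('_')])
print(getattr(rig,'nose_length',None))
s=get_state(); M=R.from_quat(np.roll(s["ee_rot"],-1))
d=get_image("wrist"); S=get_image("scene")
for zt in (-.0225,-.01,0,.019):
  for x in (-.011,.011):
    p=s["position"]+M.apply([[x,-.007,zt],[x,.007,zt]])
    print(zt,x,((w2pix(d,p)-[206,197])*8).round(),((w2pix(S,p)-[165,140])*6).round())
crop(S,"s4.png",232,190,30,25,12)
E
```

```text
['MotionError', 'get_image', 'get_state', 'nose_length', 'sign_off']
0.019
-0.0225 -0.011 [[296. 592.]
 [509. 592.]] [[429. 287.]
 [395. 273.]]
-0.0225 0.011 [[292. 284.]
 [514. 284.]] [[396. 327.]
 [361. 313.]]
-0.01 -0.011 [[301. 498.]
 [499. 498.]] [[430. 312.]
 [396. 299.]]
-0.01 0.011 [[298. 208.]
 [504. 208.]] [[397. 352.]
 [363. 338.]]
0 -0.011 [[305. 431.]
 [493. 431.]] [[432. 332.]
 [398. 318.]]
0 0.011 [[303. 155.]
 [497. 155.]] [[399. 372.]
 [365. 358.]]
0.019 -0.011 [[312. 322.]
 [482. 322.]] [[434. 369.]
 [400. 355.]]
0.019 0.011 [[310.  69.]
 [486.  69.]] [[401. 409.]
 [368. 395.]]
```

View pics/s4.png

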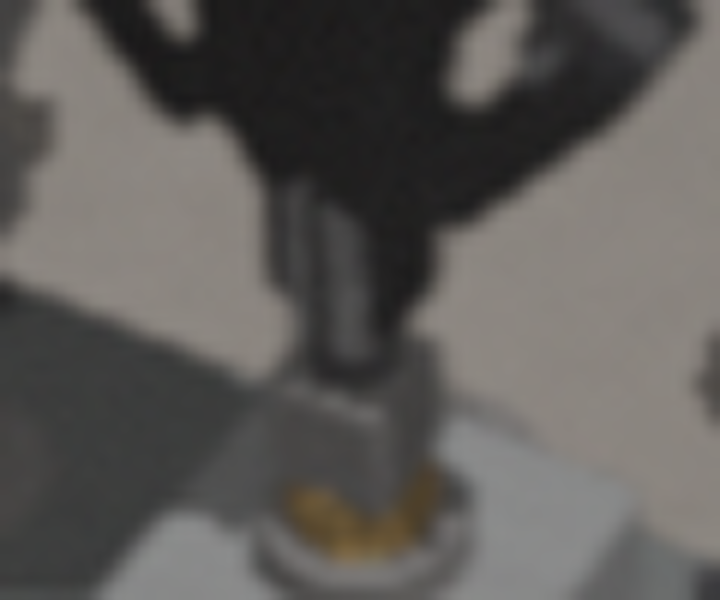

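The jaws shut on nothing. In both views the fingertips are just above the head (s4 pixel (350,380)), about 38 mm higher than nose_length gives. I'll open, lower in checked steps and go by the pictures.

```bash
python3 -m jog '[0,0,-5,0,0,0,0,0,-5,0,0,0,0,0,-5,0,0,0,0,0,-5,0,0,0,0,0,0,0,0,0,0,0,10,0,0,0,0,0,15,0,0,0,0,0,18,0,0,0,0,0,18,0,0,0]' 0.4 30;  python3 - <<'E'
from h import *
s=get_state();print(s["contact_force"],s["moment"],s["width"])
d=get_image("wrist"); crop(d,"w5c.png",256,220,130,100,3)
d=get_image("scene"); crop(d,"s5c.png",225,190,60,50,6)
E
```

```text
clock: 6.45
position: [0.5692, -0.0226, 0.0614]
ee_rot: [-0.0, -0.186, 0.983, 0.0]
contact_force: [-0.2, 0.5, -0.2]
width: 0.0514
[-0.16565347  0.49363694 -0.20624183] [-0.02506416 -0.05343046  0.00982631] 0.0513577416244623
```

View pics/w5c.png

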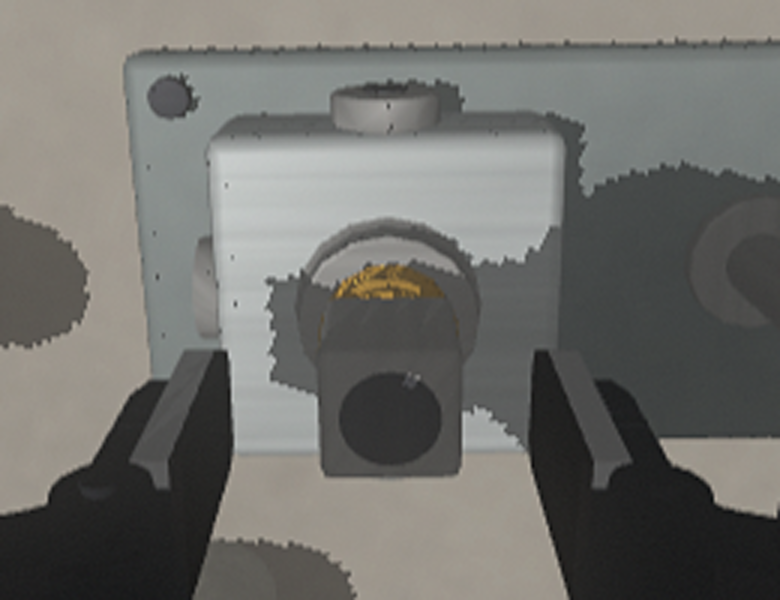

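View pics/s5c.png

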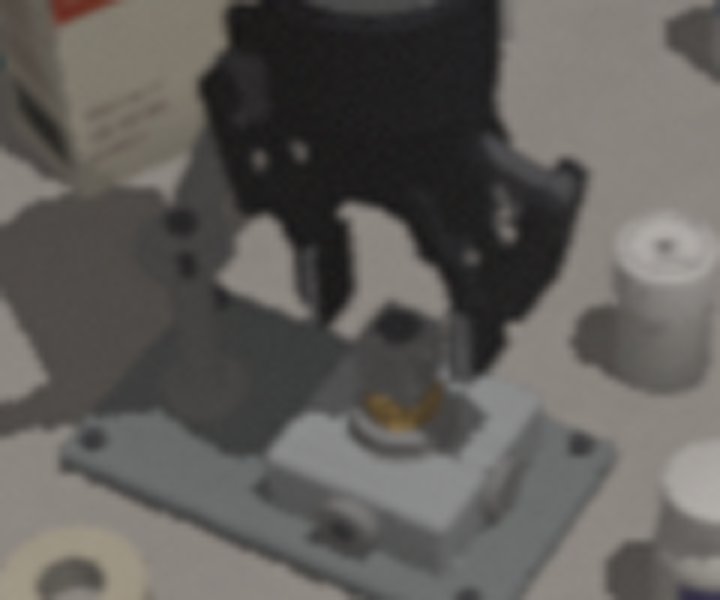

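Now the tips straddle the head with about 4 mm of overlap (w5c: pad edges (231,350) and (532,350), head 320–463), so I'll go about 20 mm lower.

```bash
python3 -m jog '[0,0,5,0,0,0,0,0,10,0,0,0,0,0,14,0,0,0,0,0,17,0,0,0,0,0,19,0,0,0,0,0,19,0,0,0]' 0.4 30; python3 -m jog '[0,0,0,0,0,0,0,0,0,0,0,0,0,0,0,0,0,0,0,0,0,0,0,0]' 1 30;  python3 - <<'E'
from h import *
s=get_state();print(s["contact_force"],s["moment"],s["width"])
d=get_image("wrist"); crop(d,"w6c.png",256,220,130,100,3)
d=get_image("scene"); crop(d,"s6c.png",225,190,60,50,6)
E
```

```text
clock: 7.3
position: [0.5692, -0.0226, 0.0426]
ee_rot: [-0.0, -0.186, 0.983, 0.0]
contact_force: [-0.3, 1.0, -0.2]
width: 0.0512
clock: 7.8
position: [0.5689, -0.021, 0.0431]
ee_rot: [-0.0, -0.186, 0.983, 0.001]
contact_force: [-0.9, 4.6, 3.6]
width: 0.0236
[-0.92104326  4.5700554   3.57732971] [0.81195502 0.17932962 0.03103803] 0.023623924014818807
```

View pics/w6c.png

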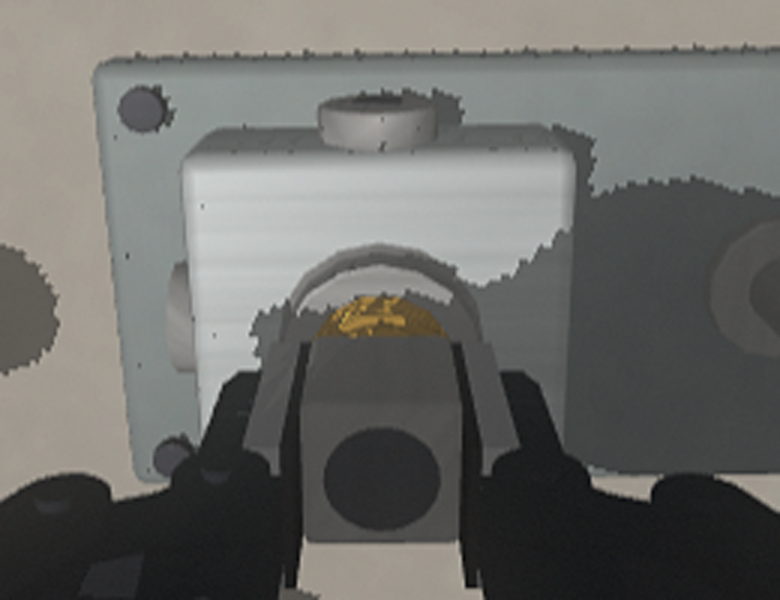

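View pics/s6c.png

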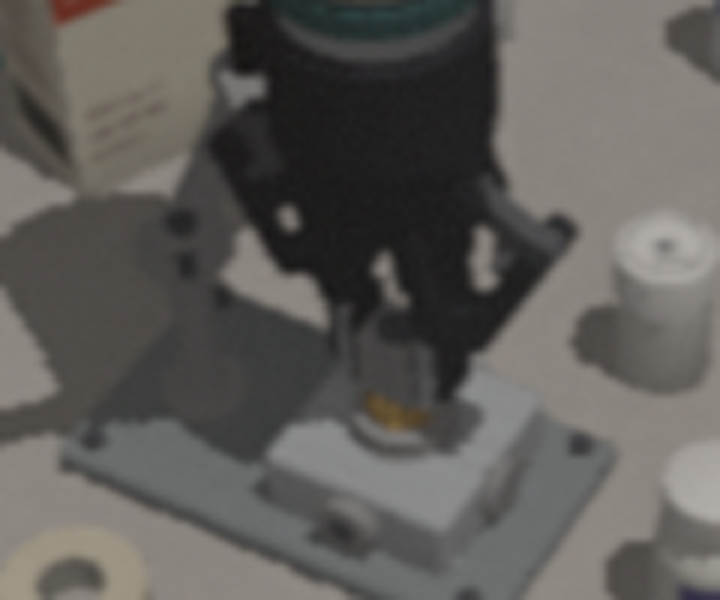

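```bash
python3 -m jog '[0,1.5,-0.5,0,0,0,0,1.5,-0.5,0,0,0,0,1.5,-0.5,0,0,0,0,1.5,-0.5,0,0,0]' 1 100; cat > r.py <<'E'
from h import *
s=get_state(); print("t",round(s["clock"],2),"F",s["contact_force"].round(1),"M",s["moment"].round(3),"psi",np.degrees(psi(s)).round(2),"pos",(s["position"]*1e3).round(1),"w",round(s["width"]*1e3,2),"q6",s["qpos"][5].round(3),"qd6",s["qd"][5].round(3))
E
python3 r.py
```

```text
clock: 8.4
position: [0.5689, -0.0211, 0.0434]
ee_rot: [0.0, -0.186, 0.983, 0.0]
contact_force: [0.2, 3.1, 2.2]
width: 0.0225
t 8.4 F [0.2 3.1 2.2] M [0.544 0.07  0.074] psi -158.56 pos [568.9 -21.1  43.4] w 22.54 q6 -2.105 qd6 0.001
```

```bash
python3 -m jog '[0,0,0,0,0,4,0,0,0.1,0,0,8,0,0,0.2,0,0,12,0,0,0.2,0,0,16,0,0,0.3,0,0,20]'; python3 r.py;python3 -m jog '[0,0,0,0,0,4,0,0,0.1,0,0,8,0,0,0.2,0,0,12,0,0,0.2,0,0,16,0,0,0.3,0,0,20]'|head -1; python3 r.py
```

```text
clock: 9.02
position: [0.5689, -0.021, 0.0432]
ee_rot: [0.0, -0.012, 1.0, -0.0]
contact_force: [-0.9, 2.5, 2.9]
width: 0.0224
t 9.03 F [-0.9  2.5  2.9] M [0.606 0.124 0.58 ] psi -178.59 pos [568.9 -21.   43.2] w 22.44 q6 -1.754 qd6 0.554
clock: 9.65
t 9.65 F [0.9 4.6 2.4] M [0.649 0.034 0.509] psi 161.41 pos [568.9 -20.9  42.9] w 22.12 q6 -1.405 qd6 0.552
```

```bash
python3 -m jog '[0,0,0,0,0,4,0,0,0.1,0,0,8,0,0,0.2,0,0,12]'|head -1; python3 r.py;python3 -m jog '[0,0,0,0,0,4,0,0,0.1,0,0,8,0,0,0.2,0,0,12]'|head -1; python3 r.py;python3 -m jog '[0,0,0,0,0,4,0,0,0.1,0,0,8,0,0,0.2,0,0,12]'|head -1; python3 r.py
```

```text
clock: 10.02
t 10.03 F [-1.   3.6  2.7] M [0.615 0.005 0.481] psi 149.41 pos [569.  -20.9  42.7] w 22.55 q6 -1.196 qd6 0.551
clock: 10.4
t 10.4 F [-0.5  2.7  2.6] M [0.662 0.061 0.492] psi 137.4 pos [569.  -20.8  42.6] w 22.45 q6 -0.987 qd6 0.554
clock: 10.78
t 10.78 F [0.5 4.5 3. ] M [0.686 0.073 0.479] psi 125.4 pos [569.  -20.8  42.4] w 22.65 q6 -0.777 qd6 0.555
```

```bash
python3 - <<'E'
from h import *
d=get_image("scene"); crop(d,"s7c.png",225,190,60,50,6)
d=get_image("wrist"); crop(d,"w7c.png",256,220,130,100,3)
E
```

```text
(no output)
```

View pics/w7c.png

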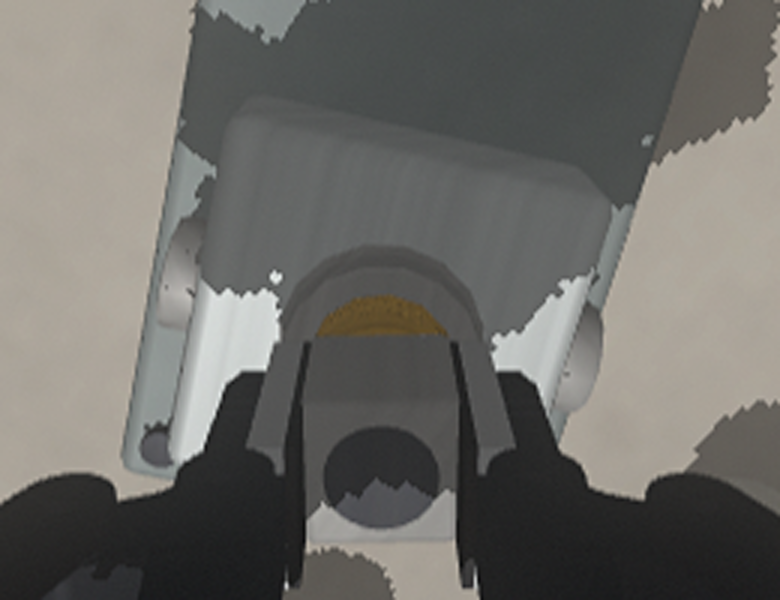

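The head (w7c, centre (382,470)) turns with the jaws without slipping, and the drag reads about 0.49 N m. I'll go on in small steps and watch for the bite.

```bash
for i in 1 2 3; do python3 -m jog '[0,0,0.1,0,0,4,0,0,0.1,0,0,8]'|head -1; python3 r.py; done
```

```text
clock: 11.12
t 11.12 F [-0.1  3.9  3. ] M [ 0.749 -0.016  0.471] psi 117.44 pos [569.1 -20.8  42.3] w 22.61 q6 -0.638 qd6 0.551
clock: 11.38
t 11.38 F [-0.4  5.3  4.5] M [ 0.758 -0.051  0.531] psi 109.45 pos [569.1 -20.8  42.2] w 22.33 q6 -0.499 qd6 0.553
clock: 11.62
t 11.62 F [0.1 4.4 4.1] M [ 0.739 -0.052  0.525] psi 101.45 pos [569.1 -20.8  42.1] w 22.18 q6 -0.359 qd6 0.552
```

```bash
for i in 1 2; do python3 -m jog '[0,0,0.1,0,0,4,0,0,0.1,0,0,8]'|head -1; python3 r.py; done
```

```text
clock: 11.88
t 11.88 F [-0.4  5.6  2.4] M [0.698 0.    0.551] psi 93.45 pos [569.1 -20.8  41.9] w 22.3 q6 -0.22 qd6 0.551
clock: 12.12
t 12.12 F [0.1 4.5 3.6] M [ 0.706 -0.     0.548] psi 85.45 pos [569.2 -20.8  41.8] w 22.1 q6 -0.08 qd6 0.552
```

```bash
python3 -m jog '[0,0,0.1,0,0,4,0,0,0.1,0,0,8]'|head -1; python3 r.py;  python3 -m jog '[0,0,0.1,0,0,4,0,0,0.1,0,0,8]'|head -1; python3 r.py
```

```text
clock: 12.38
t 12.38 F [-1.3  4.7  3.1] M [ 0.716 -0.014  0.544] psi 77.45 pos [569.2 -20.8  41.7] w 22.7 q6 0.06 qd6 0.553
clock: 12.62
t 12.62 F [0.1 4.3 2.7] M [ 0.685 -0.064  0.48 ] psi 69.45 pos [569.3 -20.8  41.6] w 22.22 q6 0.199 qd6 0.553
```

```bash
for i in 1 2 3; do python3 -m jog '[0,0,0.1,0,0,4,0,0,0.1,0,0,8]'|head -1; python3 r.py; done
```

```text
clock: 12.88
t 12.88 F [0.1 4.9 2.8] M [ 0.677 -0.088  0.553] psi 61.45 pos [569.3 -20.8  41.5] w 22.38 q6 0.339 qd6 0.552
clock: 13.12
t 13.12 F [0.5 4.6 2.9] M [ 0.701 -0.066  0.521] psi 53.45 pos [569.3 -20.8  41.4] w 22.37 q6 0.479 qd6 0.551
clock: 13.38
t 13.38 F [-0.5  4.4  3. ] M [ 0.684 -0.06   0.537] psi 45.45 pos [569.3 -20.9  41.3] w 22.7 q6 0.618 qd6 0.554
```

```bash
for i in 1 2; do python3 -m jog '[0,0,0.1,0,0,4,0,0,0.1,0,0,8]'|head -1; python3 r.py; done
```

```text
clock: 13.62
t 13.62 F [0.  3.9 2.3] M [ 0.683 -0.062  0.532] psi 37.45 pos [569.3 -20.9  41.2] w 22.3 q6 0.758 qd6 0.551
clock: 13.88
t 13.88 F [0.3 3.9 1.2] M [ 0.608 -0.05   0.494] psi 29.45 pos [569.4 -20.9  41.1] w 22.71 q6 0.897 qd6 0.553
```

```bash
for i in 1 2; do python3 -m jog '[0,0,0.1,0,0,4,0,0,0.1,0,0,8]'|head -1; python3 r.py; done
```

```text
clock: 14.12
t 14.12 F [0.9 4.8 2.2] M [ 0.558 -0.073  0.556] psi 21.45 pos [569.4 -20.9  41. ] w 22.19 q6 1.037 qd6 0.552
clock: 14.38
t 14.38 F [1.5 3.8 2.9] M [ 0.568 -0.118  0.565] psi 13.47 pos [569.4 -21.   40.9] w 22.62 q6 1.177 qd6 0.553
```

```bash
for i in 1 2; do python3 -m jog '[0,0,0.1,0,0,4,0,0,0.1,0,0,8]'|head -1; python3 r.py; done
```

```text
clock: 14.62
t 14.62 F [0.6 5.4 2.3] M [ 0.452 -0.07   0.655] psi 5.49 pos [569.4 -21.1  40.8] w 22.51 q6 1.316 qd6 0.553
clock: 14.88
t 14.88 F [0.8 4.8 1.9] M [0.437 0.024 0.659] psi -2.5 pos [569.4 -21.1  40.7] w 22.35 q6 1.456 qd6 0.55
```

The torque is climbing, so the taper has bitten. I'll fit the readings while approaching the target of about 0.77.

```bash
for i in 1; do python3 -m jog '[0,0,0.1,0,0,4,0,0,0.1,0,0,8]'|head -1; python3 r.py; done; python3 - <<'E'
import numpy as np
print(np.mean([.509,.481,.492,.479,.471,.531,.525,.551,.548,.544,.48,.553,.521,.537,.532,.494]))
E
```

```text
clock: 15.12
t 15.12 F [0.2 3.6 1.4] M [0.37  0.002 0.696] psi -10.48 pos [569.4 -21.2  40.6] w 22.66 q6 1.595 qd6 0.552
0.5155000000000001
```

```bash
for i in 1; do python3 -m jog '[0,0,0.1,0,0,4,0,0,0.1,0,0,7]'|head -1; python3 r.py; done
```

```text
clock: 15.38
t 15.38 F [0.5 4.3 2.1] M [0.302 0.04  0.758] psi -17.44 pos [569.3 -21.3  40.6] w 22.72 q6 1.717 qd6 0.409
```

```bash
python3 -m jog '[0,0,0,0,0,0,0,0,0,0,0,0,0,0,0,0,0,0,0,0,0,0,0,0]'|head -1; python3 r.py; python3 -m jog '[0,0,0,0,0,0,0,0,0,0,0,0]'|head -1; python3 r.py
```

```text
clock: 15.88
t 15.88 F [1.6 4.5 5.2] M [ 0.356 -0.132  0.755] psi -17.52 pos [569.3 -21.2  40.5] w 22.15 q6 1.717 qd6 0.003
clock: 16.12
t 16.12 F [3.1 4.  4.8] M [ 0.318 -0.164  0.763] psi -17.54 pos [569.3 -21.2  40.5] w 22.39 q6 1.718 qd6 0.001
```

Held still, the torque reads 0.76, which is about 0.25 over the drag. Now I'll release, rise clear and look at the plug and knob.

```bash
python3 -m jog '[0,0,0,0,0,0,0,0,0,0,0,0,0,0,0,0,0,0,0,0,0,0,0,0]' 0.4 30; python3 r.py; python3 -m jog '[0,0,-20,0,0,0,0,0,-60,0,0,0,0,0,-110,0,0,0,0,0,-160,0,0,0,0,0,-200,0,0,0,0,0,-220,0,0,0]'|head -2; python3 -m jog '[0,0,0,0,0,-10,0,0,0,0,0,-20,0,0,0,0,0,-30,0,0,0,0,0,-40,0,0,0,0,0,-50,0,0,0,0,0,-60,0,0,0,0,0,-70,0,0,0,0,0,-80,0,0,0,0,0,-90,0,0,0,0,0,-90]'; python3 r.py; python3 - <<'E'
from h import *
d=get_image("wrist"); cv2.imwrite("pics/w8.png",d["frame"][:,:,::-1])
T=get_image("top"); crop(T,"t8.png",190,190,64,48,6)
E
```

```text
clock: 16.62
position: [0.5686, -0.0215, 0.0401]
ee_rot: [0.0, 0.988, -0.153, -0.0]
contact_force: [0.4, -0.2, 0.1]
width: 0.0516
t 16.62 F [ 0.4 -0.2  0.1] M [0.004 0.022 0.019] psi -17.58 pos [568.6 -21.5  40.1] w 51.58 q6 1.718 qd6 -0.001
clock: 17.38
position: [0.5696, -0.0215, 0.2632]
clock: 18.62
position: [0.5686, -0.0213, 0.2602]
ee_rot: [-0.0, 0.807, 0.59, -0.0]
contact_force: [0.9, -0.5, -0.1]
width: 0.0511
t 18.62 F [ 0.9 -0.5 -0.1] M [-0.035 -0.044  0.042] psi 72.32 pos [568.6 -21.3 260.2] w 51.11 q6 0.149 qd6 0.045
```

View pics/w8.png

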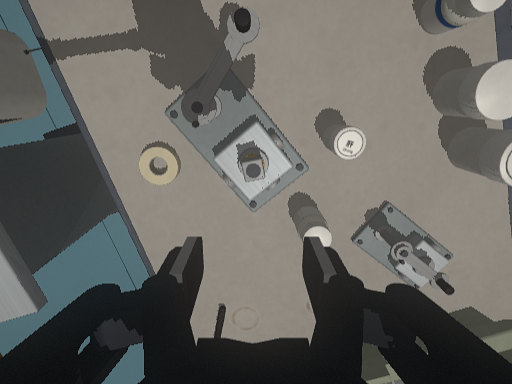

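```bash
python3 - <<'E'
from h import *
d=get_image("wrist")
print("knob",pix2w(d,242,20,.126),"pivot",pix2w(d,198,108,.1),"plug",pix2w(d,254,170,.087))
T=get_image("top")
pv=np.array([.5354,.0622])
for q in [(100,190)]:
    k=pix2w(T,158+100/6,160+190/6,.126); print("top knob",k)
# box edge near knob
print("boxtop", [pix2w(T,155,190,z)[:2] for z in (0,.12)],[pix2w(T,148,173,z)[:2] for z in (0,.12)])
crop(d,"w8c.png",230,60,60,60,6)
E
```

```text
knob [0.60435498 0.11582752 0.126     ] pivot [0.53701701 0.05914615 0.1       ] plug [ 0.57137449 -0.02319276  0.087     ]
top knob [0.59948698 0.1172129  0.126     ]
boxtop [array([0.62298248, 0.19586894]), array([0.6045541 , 0.16435962])] [array([0.6684613 , 0.21582814]), array([0.64480162, 0.18202297])]
```

View pics/w8c.png

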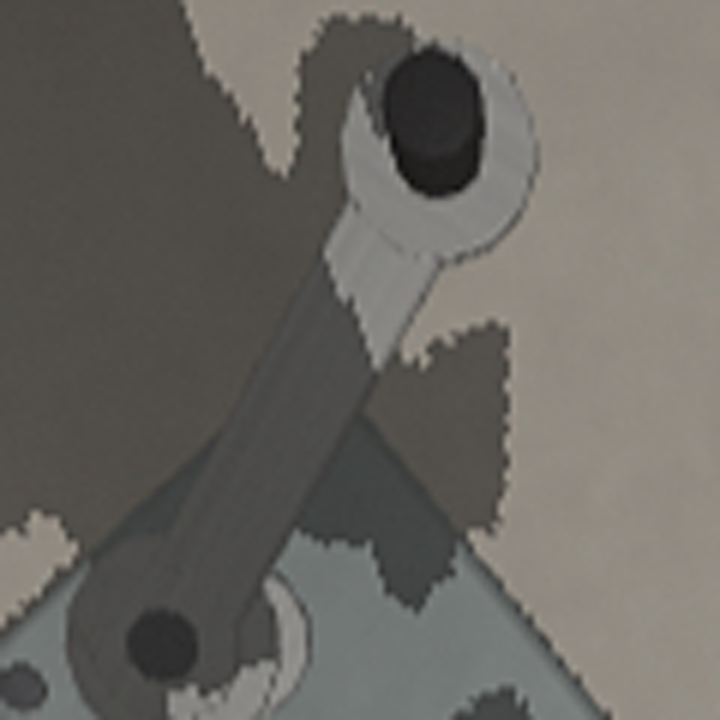

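View pics/t8.png

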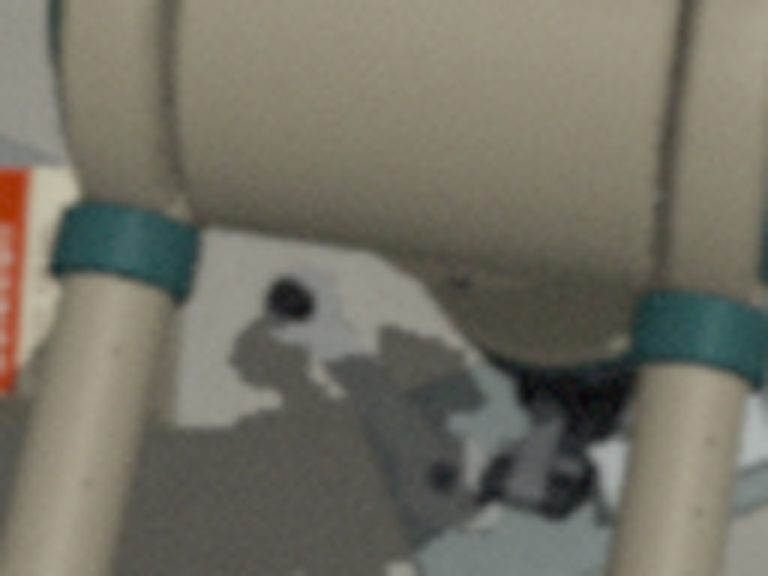

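```bash
python3 - <<'E'
from h import *
S=get_image("scene"); p=pix2w(S,178,168,0); q=pix2w(S,208,152,0); print(p,q)
for z in (.1,.12,.14,.16): print(z,w2pix(S,[p[0],p[1],z]),w2pix(S,[q[0],q[1],z]))
go(.603,.119,.16,80)
E
```

```text
[0.5702663 0.2099449 0.       ] [0.66453431 0.2129744  0.        ]
0.1 [[172.32662455 136.7074975 ]] [[204.54076905 120.89274684]]
0.12 [[171.09664952 129.92335341]] [[203.79315974 114.16984451]]
0.14 [[169.83175094 122.94658232]] [[203.02519106 107.26385978]]
0.16 [[168.53041998 115.768862  ]] [[202.23601987 100.16721068]]
shift mm [144.   -9.8 100.3] psi deg 72.37 turn wz -7.63 q6 0.148 tilt [-0.     -0.0001]
```

```bash
python3 -m jog '[40,-3,20,0,0,0,80,-6,45,0,0,0,120,-8,70,0,0,0,144,-10,90,0,0,0,144,-10,110,0,0,0,144,-10,120,0,0,0,144,-10,120,0,0,0]' 0.4 30; python3 r.py; python3 - <<'E'
from h import *
d=get_image("wrist"); cv2.imwrite("pics/w9.png",d["frame"][:,:,::-1])
S=get_image("scene"); crop(S,"s9.png",205,165,60,50,6)
E
```

```text
clock: 19.75
position: [0.6023, 0.1188, 0.1397]
ee_rot: [-0.0, 0.807, 0.591, -0.001]
contact_force: [0.7, 0.5, -0.2]
width: 0.0512
t 19.75 F [ 0.7  0.5 -0.2] M [-0.049 -0.035  0.001] psi 72.41 pos [602.3 118.8 139.7] w 51.21 q6 0.389 qd6 -0.002
```

View pics/w9.png

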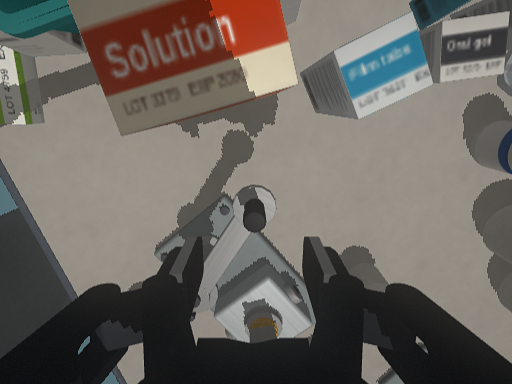

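View pics/s9.png

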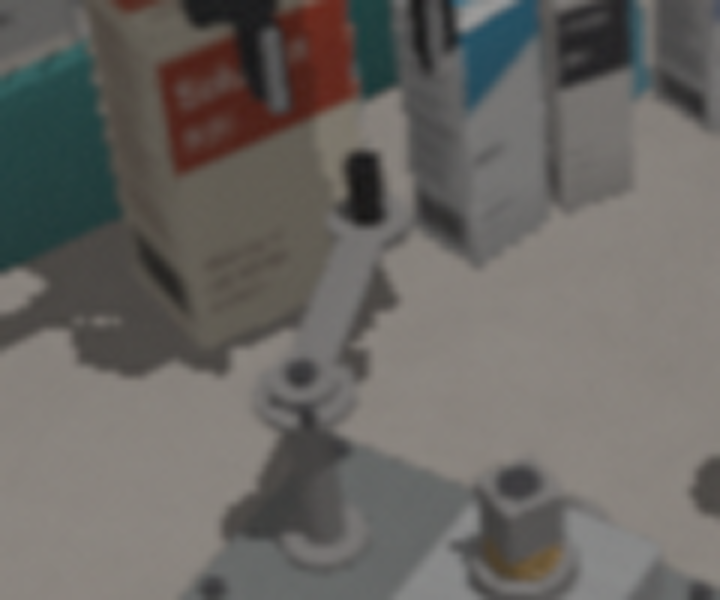

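```bash
python3 - <<'E'
from h import *
d=get_image("wrist"); k=pix2w(d,256,218,.126); print(k); go(k[0],k[1],.084)
crop(d,"w9c.png",256,215,30,25,12)
E
```

```text
[0.60731957 0.12016654 0.126     ]
shift mm [ 2.5  3.2 57.3] psi deg 72.41 turn wz None q6 0.388 tilt [0.0019 0.0001]
```

View pics/w9c.png

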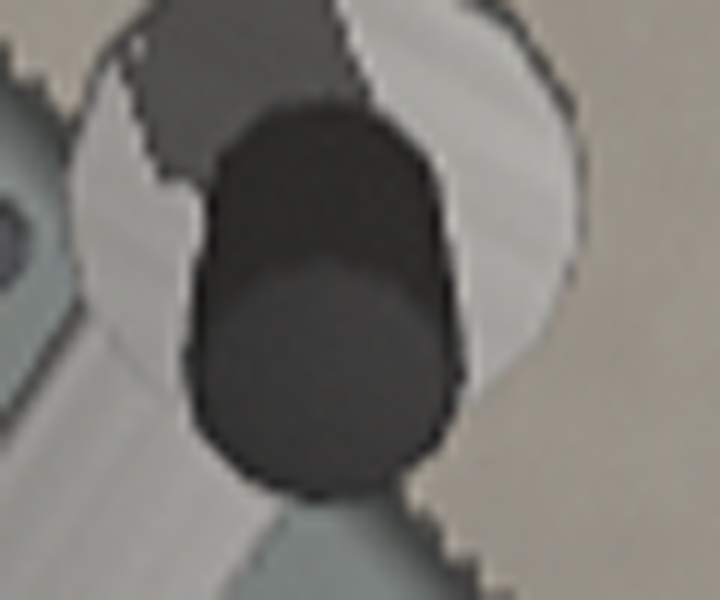

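```bash
python3 -m jog '[0,1,15,0,0,0,0,1,30,0,0,0,0,1,43,0,0,0,0,1,52,0,0,0,0,1,56,0,0,0,0,1,56,0,0,0]' 0.4 30; python3 r.py; python3 - <<'E'
from h import *
d=get_image("wrist"); crop(d,"w10.png",256,220,100,75,4)
S=get_image("scene"); crop(S,"s10.png",205,165,60,50,6)
E
```

```text
clock: 20.65
position: [0.6036, 0.1188, 0.084]
ee_rot: [-0.0, 0.807, 0.591, -0.0]
contact_force: [-0.0, 0.8, -0.3]
width: 0.0513
t 20.65 F [-0.   0.8 -0.3] M [-0.041  0.006  0.023] psi 72.45 pos [603.6 118.8  84. ] w 51.35 q6 0.388 qd6 0.001
```

View pics/w10.png

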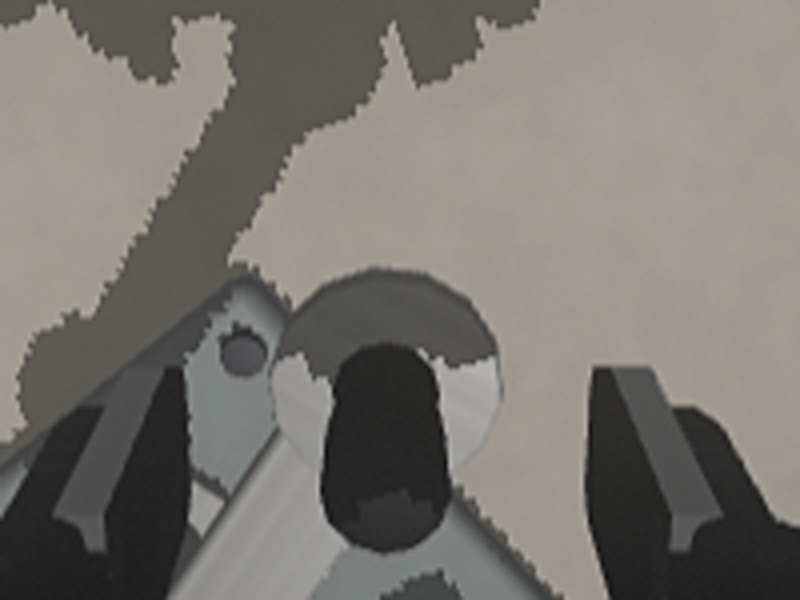

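View pics/s10.png

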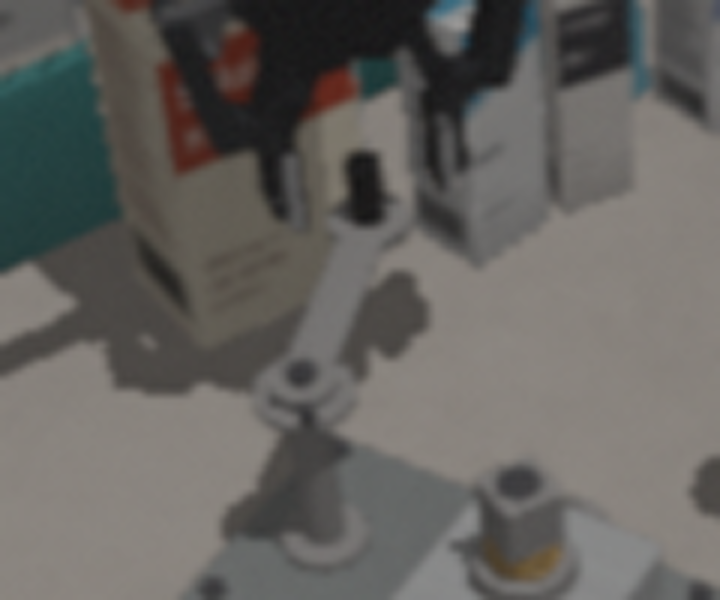

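```bash
python3 -m jog '[0,0,0,0,0,0,0,0,0,0,0,0,0,0,0,0,0,0,0,0,0,0,0,0,0,0,0,0,0,0]' 1 25; python3 r.py; python3 - <<'E'
from h import *
s=get_state(); M=R.from_quat(np.roll(s["ee_rot"],-1))
pv=np.array([.5354,.0622]); k=s["position"][:2]-pv; r=np.hypot(*k); a=np.arctan2(k[1],k[0]); a0=np.radians(-67.9)
print("r",r,"keeper",a-a0)
k0=pv+.09*np.array([np.cos(a),np.sin(a)])
for kk in np.arange(a-a0,-.05,-.12):
    t=a0+kk; p=pv+r*np.array([np.cos(t),np.sin(t)])-s["position"][:2]; print(round(kk,2),(M.inv().apply([p[0],p[1],0])*1e3).round(1)[:2])
E
```

```text
clock: 21.38
position: [0.6037, 0.1188, 0.0847]
ee_rot: [0.0, 0.807, 0.591, 0.0]
contact_force: [-0.5, -0.9, 3.6]
width: 0.0138
t 21.38 F [-0.5 -0.9  3.6] M [-0.116  0.209 -0.043] psi 72.45 pos [603.7 118.8  84.7] w 13.81 q6 0.388 qd6 0.0
r 0.08868247513882672 keeper 1.8765883823699863
1.88 [ 0. -0.]
1.76 [-6.3  8.6]
1.64 [-13.6  16.3]
1.52 [-21.7  23.2]
1.4 [-30.6  29. ]
1.28 [-40.2  33.7]
1.16 [-50.2  37.2]
1.04 [-60.6  39.5]
0.92 [-71.2  40.5]
0.8 [-81.8  40.3]
0.68 [-92.3  38.8]
0.56 [-102.6   36. ]
0.44 [-112.5   32.1]
0.32 [-121.8   26.9]
0.2 [-130.4   20.7]
0.08 [-138.3   13.6]
-0.04 [-145.2    5.5]
```

Gripped the knob (13.8 mm). I'll swing it clockwise along the 90 mm arc and watch the force.

```bash
python3 -m jog '[-3,4.5,-0.7,0,0,0,-6.3,8.6,-0.7,0,0,0,-13.6,16.3,-0.7,0,0,0,-21.7,23.2,-0.7,0,0,0,-30.6,29,-0.7,0,0,0,-30.6,29,-0.7,0,0,0]'; python3 r.py; python3 - <<'E'
from h import *
S=get_image("scene"); crop(S,"s11.png",205,165,60,50,6)
E
```

```text
clock: 22.12
position: [0.6223, 0.0793, 0.0848]
ee_rot: [0.0, 0.807, 0.591, -0.0]
contact_force: [-2.3, 0.3, 1.0]
width: 0.0138
t 22.12 F [-2.3  0.3  1. ] M [ 0.155  0.299 -0.195] psi 72.39 pos [622.3  79.3  84.8] w 13.81 q6 0.325 qd6 0.005
```

View pics/s11.png

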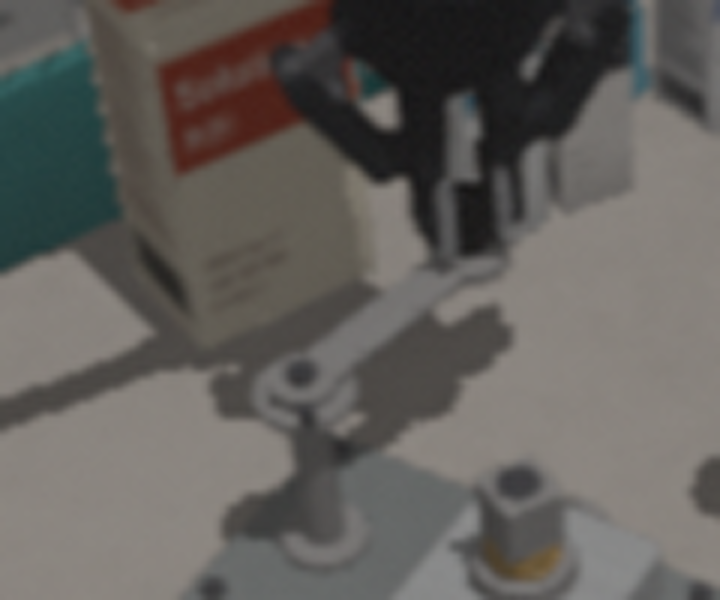

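```bash
python3 -m jog '[-9.6,4.7,0,0,0,0,-19.6,8.2,0,0,0,0,-30,10.5,0,0,0,0,-40.6,11.5,0,0,0,0,-51.2,11.3,0,0,0,0,-61.7,9.8,0,0,0,0,-72,7,0,0,0,0,-81.9,3.1,0,0,0,0,-91.2,-2.1,0,0,0,0,-91.2,-2.1,0,0,0,0]'; python3 r.py
```

```text
clock: 23.42
position: [0.5956, -0.0104, 0.0852]
ee_rot: [0.005, 0.807, 0.591, 0.001]
contact_force: [7.7, -6.5, -7.9]
width: 0.0133
t 23.43 F [ 7.7 -6.5 -7.9] M [-1.092 -1.188 -0.267] psi 72.47 pos [595.6 -10.4  85.2] w 13.31 q6 0.179 qd6 0.0
```

```bash
python3 - <<'E'
from h import *
S=get_image("scene"); crop(S,"s12.png",215,185,60,50,6)
d=get_image("wrist"); cv2.imwrite("pics/w12.png",d["frame"][:,:,::-1])
E
```

```text
(no output)
```

View pics/s12.png

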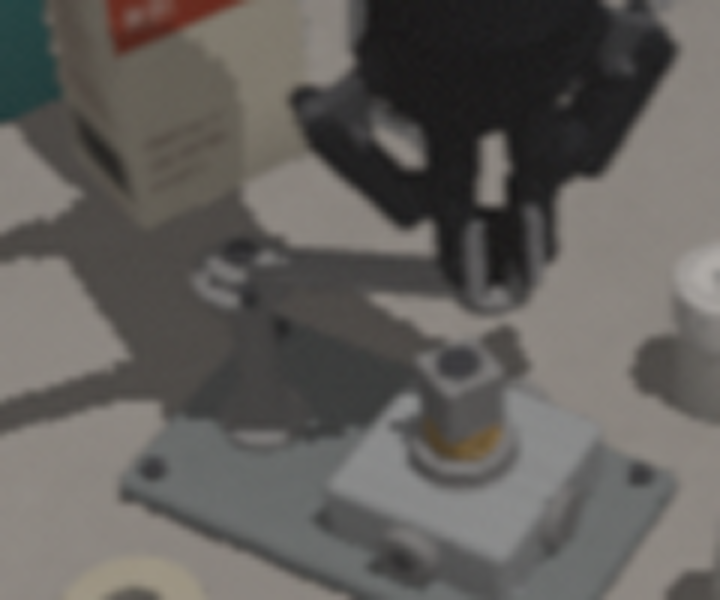

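View pics/w12.png

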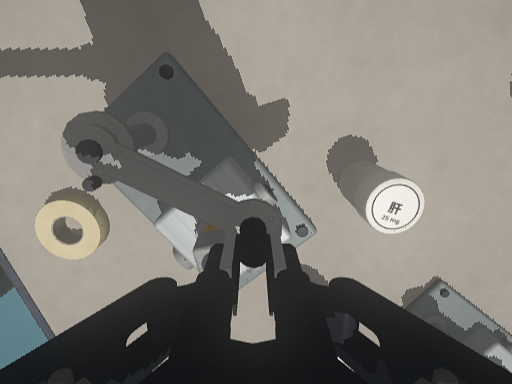

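```bash
python3 - <<'E'
from h import *
from scipy.optimize import least_squares
P=np.array([[.6037,.1188],[.6223,.0793],[.5956,-.0104]])
f=least_squares(lambda c:np.hypot(*(P-c).T)-.09,[.535,.062]); print(f.x,f.fun)
s=get_state();M=R.from_quat(np.roll(s["ee_rot"],-1))
pv=f.x; port=np.array([.5693,-.0213]); v=port-pv; print(np.hypot(*v)); a0=np.arctan2(v[1],v[0]); k=s["position"][:2]-pv; a=np.arctan2(k[1],k[0]); print("keeper",a-a0, np.degrees(a0))
cmd=np.array([.5926,-.0054])
for kk in (.3,.2,.1,.0,-.05):
    for nm,ppv in (("fit",pv),):
        t=a0+kk; p=ppv+.09*np.array([np.cos(t),np.sin(t)])-cmd; print(kk,(M.inv().apply([p[0],p[1],0])*1e3).round(1)[:2])
E
```

```text
[0.53608995 0.05784272] [ 0.00103246 -0.00115976  0.00054565]
0.08582818109711611
keeper 0.3223137800466561 -67.23599258528925
0.3 [-5.1  3. ]
0.2 [-12.4  -2.3]
0.1 [-19.2  -8.2]
0.0 [-25.4 -14.7]
-0.05 [-28.2 -18.2]
```

```bash
python3 -m jog '[-5,3,0,0,0,0,-9,0.5,0,0,0,0,-12.4,-2.3,0,0,0,0,-16,-5,0,0,0,0,-19.2,-8.2,0,0,0,0,-19.2,-8.2,0,0,0,0]'; python3 r.py
```

```text
clock: 24.28
position: [0.5797, -0.0239, 0.0851]
ee_rot: [0.003, 0.806, 0.591, -0.0]
contact_force: [4.9, -4.5, -6.8]
width: 0.0138
t 24.27 F [ 4.9 -4.5 -6.8] M [-0.833 -0.768 -0.187] psi 72.51 pos [579.7 -23.9  85.1] w 13.75 q6 0.149 qd6 0.002
```

```bash
python3 -m jog '[-3,-3,0,0,0,0,-6.2,-6.5,0,0,0,0,-6.2,-6.5,0,0,0,0]'|head -1; python3 r.py; python3 -m jog '[-2,-3,0,0,0,0,-2,-3,0,0,0,0]'|head -1; python3 r.py;  python3 -m jog '[-2,-3,0,0,0,0,-2,-3,0,0,0,0]'|head -1; python3 r.py
```

```text
clock: 24.65
t 24.65 F [ 4.5 -8.  -6. ] M [-1.198 -0.755 -0.19 ] psi 72.54 pos [571.9 -28.8  85.2] w 13.09 q6 0.14 qd6 -0.0
clock: 24.9
t 24.9 F [ 4.7 -8.3 -8.3] M [-1.526 -0.848 -0.239] psi 72.54 pos [569.  -30.4  85.2] w 13.23 q6 0.138 qd6 0.001
clock: 25.15
t 25.15 F [ 6.3 -9.3 -7.8] M [-1.475 -0.987 -0.197] psi 72.55 pos [565.8 -31.5  85.3] w 12.9 q6 0.135 qd6 0.002
```

```bash
python3 - <<'E'
from h import *
S=get_image("scene"); crop(S,"s13.png",215,185,60,50,6)
d=get_image("wrist"); crop(d,"w13.png",200,210,130,100,3)
E
```

```text
(no output)
```

View pics/s13.png

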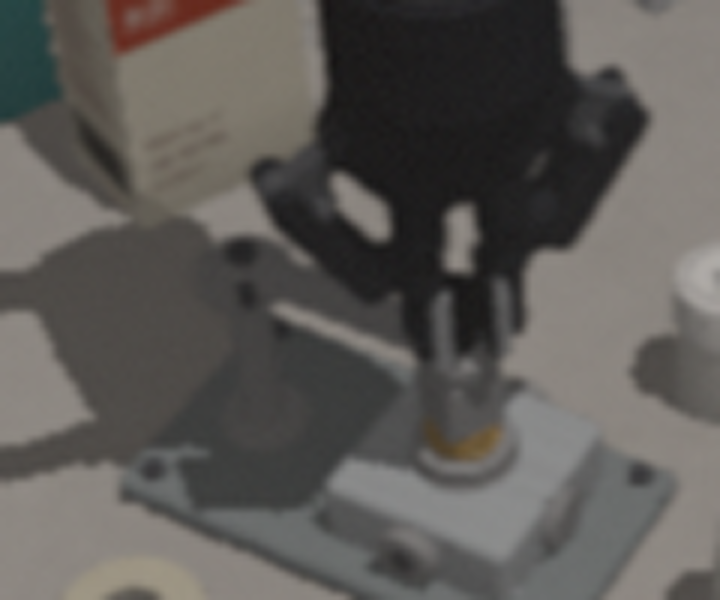

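View pics/w13.png

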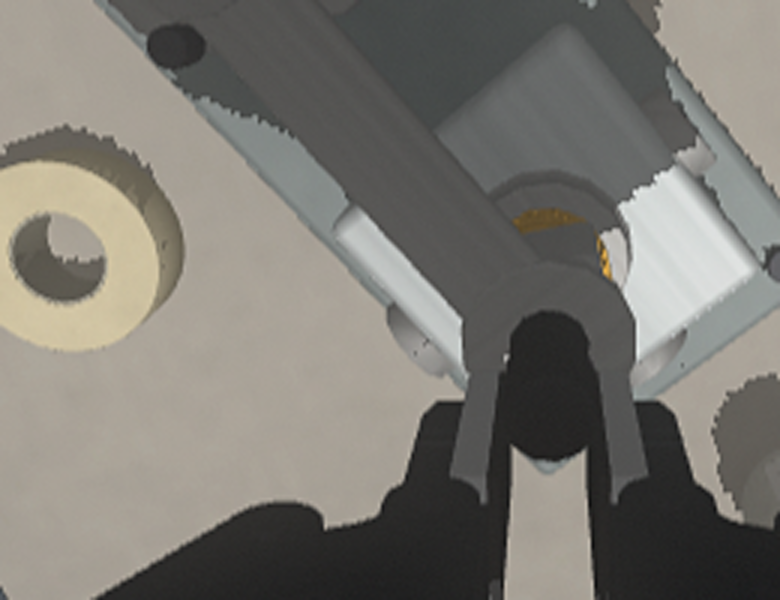

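```bash
python3 - <<'E'
from h import *
d=get_image("wrist"); print("knob",pix2w(d,253.3,247,.126), "pin", pix2w(d,70+175/3,110+45/3,.098))
port=np.array([.5705,-.0220]); print("pin rel port", pix2w(d,70+175/3,110+45/3,.098)[:2]-port)
E
python3 -m jog '[-2,-2.5,0,0,0,0,-2,-2.5,0,0,0,0]'|head -1; python3 r.py
```

```text
knob [ 0.5702764  -0.02150012  0.126     ] pin [0.52832165 0.04522885 0.098     ]
pin rel port [-0.04217835  0.06722885]
clock: 25.55
t 25.55 F [ 12.2  -5.5 -11.5] M [-0.976 -1.863 -0.248] psi 72.48 pos [565.9 -31.5  85.4] w 13.25 q6 0.132 qd6 -0.002
```

The knob stopped moving and the force rose, so the arm is on its stop. The knob is at (0.570,-0.0215), right above the port. I'll ease off, open, rise and check.

```bash
python3 -m jog '[-1,3,0,0,0,0,-1,3,0,0,0,0]'|head -1; python3 r.py; python3 -m jog '[0,0,0,0,0,0,0,0,0,0,0,0,0,0,0,0,0,0,0,0,0,0,0,0]' 0.45 25|head -1; python3 r.py; python3 -m jog '[0,0,-15,0,0,0,0,0,-40,0,0,0,0,0,-80,0,0,0,0,0,-130,0,0,0,0,0,-150,0,0,0,0,0,-150,0,0,0]'; python3 r.py; python3 - <<'E'
from h import *
S=get_image("scene"); crop(S,"s14.png",215,185,60,50,6)
d=get_image("wrist"); crop(d,"w14.png",230,180,130,100,3)
E
```

```text
clock: 25.8
t 25.8 F [ 7.5 -2.2 -7.4] M [-0.315 -1.13  -0.239] psi 72.47 pos [565.8 -31.5  85.2] w 13.22 q6 0.129 qd6 0.003
clock: 26.3
t 26.3 F [0.9 0.4 0.1] M [ 0.037  0.018 -0.044] psi 72.47 pos [563.2 -30.2  85.2] w 47.25 q6 0.129 qd6 0.0
clock: 27.05
position: [0.5648, -0.0304, 0.2379]
ee_rot: [0.002, 0.807, 0.591, 0.002]
contact_force: [0.0, -0.5, -0.3]
width: 0.0469
t 27.05 F [ 0.  -0.5 -0.3] M [ 0.041 -0.006 -0.014] psi 72.46 pos [564.8 -30.4 237.9] w 46.89 q6 0.129 qd6 -0.001
```

View pics/s14.png

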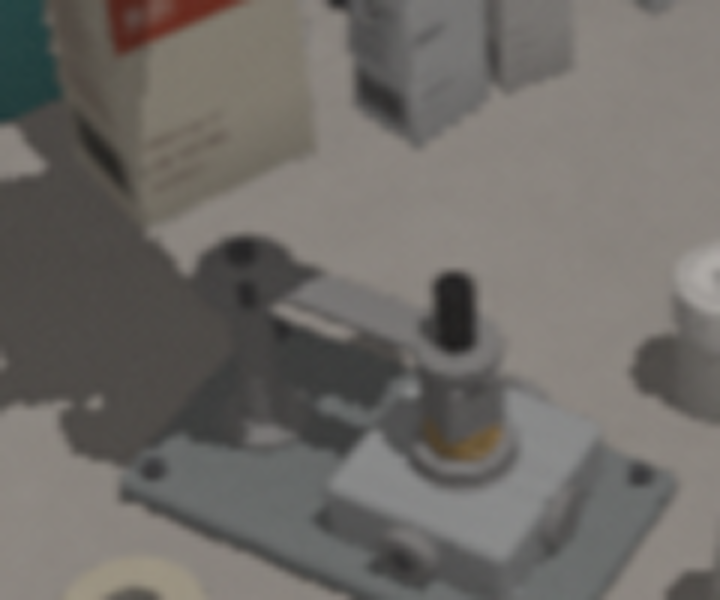

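View pics/w14.png

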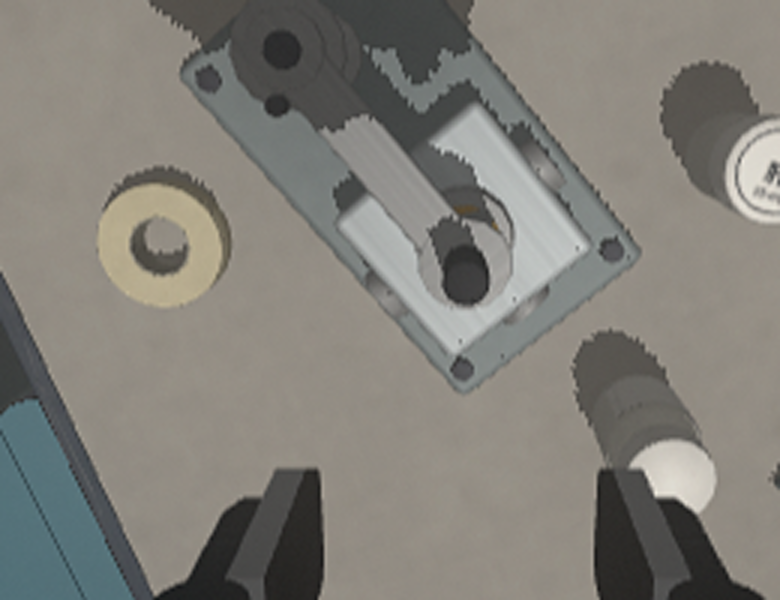

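```bash
python3 - <<'E'
from h import *
d=get_image("wrist"); c=lambda u,v:(100+u/3,80+v/3)
k=pix2w(d,*c(466,278),.126)[:2]; p=pix2w(d,*c(282,50),.1)[:2]; k2=pix2w(d,*c(466,250),.098)[:2]
# plate edges direction (long edge lower-left) z=.012
a=pix2w(d,*c(183,75),.012)[:2]; b=pix2w(d,*c(463,392),.012)[:2]
ang=lambda v:np.arctan2(v[1],v[0])
print(k,p,"arm",ang(k-p),"plate",ang(b-a),"keeper",ang(k-p)-ang(b-a))
sign_off()
E
```

```text
[ 0.5698833  -0.02126541] [0.53534322 0.05998815] arm -1.1688494016850748 plate -1.1831197989571696 keeper 0.014270397272094781
the job is handed in; nothing more can be done
```

I tightened the plug to snug, swung the keeper home and handed the job in at about 27 s. No verdict was reported.

- **Plug:** I turned it clockwise about 219°. The drag averaged 0.516 N m before the taper bit. I stopped at 0.758 N m, and it read 0.755–0.763 held still, about 0.25 over the drag. I did not measure the plug's torque again after letting go.
- **Keeper:** I took it by its knob and swung it clockwise until it stopped moving and the force rose. After I let go, the last wrist picture put it about 0.014 rad from home, with the knob over the plug. The arm lay against its pin.
- **Robot and surroundings:** The gripper is open and well above everything, and the force reads zero. The bottle, jar and tape roll stand upright and look unmoved, but I did not measure their positions.

**What disagreed or went wrong:**
- **Fingertip position:** The pictures showed the fingertips about 38 mm short of where the stated nose_length puts them. The first grasp closed on air above the head, so I set the grasp heights from the pictures.
- **Held-still torque:** It did not drop when held still, though the task said it could read up to 0.15 lower.
- **Keeper swing:** My first estimate of the pivot was a few millimetres off, so the knob slid along the pads and the swing strained sideways by about 10 N until I corrected the path.

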